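Swap the findings boxes on the enameller's bench

ROBOT

A 7-joint arm with a two-finger parallel gripper is mounted at the origin on the work surface. World frame = base frame: x ahead of the robot, y to its left, z up, the work surface at z = 0. Lengths are in m, angles in rad, forces in N, time in s.
With the tool pointing down it reaches from about 0.4 to 0.85 m from the base axis. Payload 10.4 kg.
Tool frame: the origin (TCP) lies at the very end of the fingers, on their centre line; the grasp point (between the pads) lies 19 mm behind it; z points along the fingers, y is the line along which they close (so a half turn about z gives the same grasp; the last joint's range is limited). The gripper opens to 85 mm and grips with 20 to 120 N. Pads are 22 mm wide; open, the fingers measure 114 mm over their backs; the gripper's body (76 mm by 85 mm) begins 54 mm behind the grasp point. The pads swing forward as they close: fully open they stand 13 mm farther back than shut.
Start: joints at [-1.273, 0.332, -0.065, 1.46, 0.022, 1.35, -0.088], TCP at [0.197, 0.593, 0.203] pointing down, gripper open.
Joint ranges: [-2.6, 2.6], [-0.5, 2.12], [-1.47, 1.34], [0.16, 2.42], [-1.27, 4.41], [0.06, 2.06], [-2.6, 2.6]. Speed limits (rad/s): [2.22, 2.22, 2.79, 2.79, 3.14, 3.14, 3.14].

INTERFACE

Orientations are given as a unit quaternion [x, y, z, w].
In Python, from workcell import * gives the robot as it stands.
- The arm moves only by the tool step_arm, never from a script. Its argument "commands" is one flat list of numbers, 7 for each row, row after row: the finger opening in mm, from 0 to 85.4, then the shift along the world's x, y, z as a fraction of full scale, then the turn, a rotation vector about the world's x, y, z as a fraction of full scale. A call has exactly 10 rows; each row is the pose to reach, as a shift and turn from the pose commanded when the call began, turning the shorter way round; what a row does not reach only later rows make up. Full scale, the value 1, is 0.6 m for a shift and pi rad for a turn. A row lasts 1/8 s, in which the tool goes at most 62.5 mm and 10.7 degrees, less where a joint would pass 70% of its speed; a pose out of reach is approached as far as the arm can. A call with a number of a shift or a turn outside -1 to 1 is refused whole. A call with a gripper value outside its range is refused whole. The fingers move at their own pace and stop on an object; "squeeze" is the grip in N (left out, the last holds). Time passes only in rows, so rows that repeat a pose let the fingers close, or fill a call up. It gives the time, the measured TCP pose, the force, the opening and the grip force at its end, in the units of the state.
- get_obs(): the state, without advancing time (a new reading comes with each control period).
- camera(name): name is "scene" or "top" or "wrist"; returns the picture (400x640x3 uint8, red, green, blue); there is no depth.
- camera_params(name): a dict with "mtx" (3x3 intrinsics, pixels), "extrinsics" (4x4, takes a point from world to camera coordinates); the wrist camera has in their place "tool_from_camera" (4x4, takes a point from camera to tool coordinates, whose origin is the TCP and whose axes are the flange's). Camera axes: x right, y down, z forward; pixel columns grow to the right and rows downward; lengths in m; the calibration is good to about 2 mm. A picture is of the moment at which its call begins: read the wrist's pose just before it. camera_params takes no time and is no camera call.
- hand_in(): hands the job in; it is judged then, once.
The state is a dict: "clock": time; "joint_pos": joint angles; "joint_velocities": joint speeds; "tau": joint torques, N m; "position": TCP position; "ee_rot": TCP orientation; "ft_force": force on the tool from outside, world axes, zero at the start; "torque": the same for the moment, N m; "grip_width": opening from 0.0 (shut) to 1.0 (fully open); "grasp_force": force on a finger pad.
Only numpy, scipy, OpenCV 4.12 (cv2) and the standard library are available. Lean on these libraries where they do the work, as an engineer would, in place of code of your own. Each camera call takes 0.05 s, during which the arm holds its last target. There are 200 camera calls.

TASK

You are done with the long dark wooden findings box that is standing open, and now need the square one. Press the long box's lid down until it clicks and stays shut, and press the square box's lid so that it springs open; check that each lid has really ended up that way, and take the hand away.

Things in the scene. Friction and masses are not known exactly. Their poses are not given: they have to be found in the camera images.
- long_lid (a joint): Lid angle (rad) of the long box: 0 latched shut (top flush with the rim), 0.45 sprung fully open, front edge up. Starts open. Push-push latch: pushed 0.07 past shut (5 mm at the press point) and let go, it changes state: an open lid stays shut, a shut one springs open. Hard stop at -0.11 (8 mm). A light spring opens it: under 5 N at the press point push it all the way.
- long_press (a point): Press point on the lid of the long box (fixed, dark wood, 110 mm deep, 170 mm wide along the hinge, 60 mm tall, inset lid): mid-width on its top face, 68 mm from the hinge (brass barrels), 24 mm from the lid's front edge. 60 mm above the bench when shut, 89 mm open and then 9 mm nearer the hinge. x along the lid towards the hinge, y along the hinge, z out of its top.
- square_lid (a joint): Lid angle (rad) of the square box: same latch, values and spring as the long one. Starts latched shut (0). The box with an overhanging lid and a brass knob nearby is not part of the job.
- square_press (a point): Press point on the lid of the square box (fixed, same dark wood and inset lid, but 110 mm deep, 110 mm wide, 60 mm tall): mid-width on its top face, 68 mm from the hinge (brass barrels), 24 mm from the lid's front edge, 60 mm above the bench when shut. Axes as for the long one.
There are look-alikes about, which are no part of the job. What is shaped like the part that bears square_lid but blue, green or purple is not meant.

How it is judged:
At the end, for the whole second after the job is handed in: The long box's lid stays latched shut (opening angle under 0.08 rad) and the square box's lid stands open (over 0.33 rad), by themselves (value of joint long_lid below 0.08 rad and value of joint square_lid above 0.33 rad); the robot touches nothing.
It also fails if it takes over 38 s, if anything falls off the work surface, if the arm or the gripper's body presses on something with over 40 N, if the wrist force passes 120 N, or if a joint passes its speed limit or range.

## Working session

There is one attempt and no reset: what is moved stays moved. The work goes in short steps, Python scripts to look and compute and a tool call to move; the robot and the scene stay as the last step left them, time stands still between calls to the robot, and variables do not carry over. Pictures are saved under pics/ and viewed, at most 10 in all, crops included, and the job is handed in when it is done.

Besides the shell and the picture viewer there is one more tool, called after "Emit:" by a JSON object that holds its "fn" and its "kwargs", one argument or row to a line. step_arm: Moves the arm, as the interface text tells. Its arguments: {"type":"object","properties":{"commands":{"type":"array","items":{"type":"number"}},"squeeze":{"type":"number"}},"required":["commands"]}

```bash
mkdir -p pics
python3 - <<'E'
from workcell import *
import cv2
for n in ("scene","top"):
    cv2.imwrite(f"pics/{n}0.png",camera(n)[:,:,::-1])
    print(n,camera_params(n))
o=get_obs();print(o["clock"],o["position"],o["ee_rot"],o["ft_force"],o["grip_width"])
E
```

```text
scene {'mtx': array([[418.9977362 ,   0.        , 311.25474887],
       [  0.        , 418.9977362 , 197.59441651],
       [  0.        ,   0.        ,   1.        ]]), 'extrinsics': array([[ 0.05994102,  0.99808201, -0.01547162,  0.01958755],
       [ 0.55166735, -0.04604046, -0.83279253, -0.1938616 ],
       [-0.83190757,  0.04138324, -0.55336898,  1.49600721],
       [ 0.        ,  0.        ,  0.        ,  1.        ]])}
top {'mtx': array([[456.08495921,   0.        , 322.48344479],
       [  0.        , 456.08495921, 199.57066281],
       [  0.        ,   0.        ,   1.        ]]), 'extrinsics': array([[ 0.00646959, -0.99996369,  0.00554649, -0.05790397],
       [-0.98011336, -0.00744106, -0.19829882,  0.48356746],
       [ 0.19833289, -0.00415328, -0.98012592,  1.24348732],
       [ 0.        ,  0.        ,  0.        ,  1.        ]])}
0.1 [0.19693194 0.59277627 0.20192328] [ 1.59675958e-01  9.87169285e-01 -6.19434460e-04 -8.71983412e-05] [ 0.43105881 -0.61242611  0.69020271] 0.9974722419938087
```

View pics/top0.png

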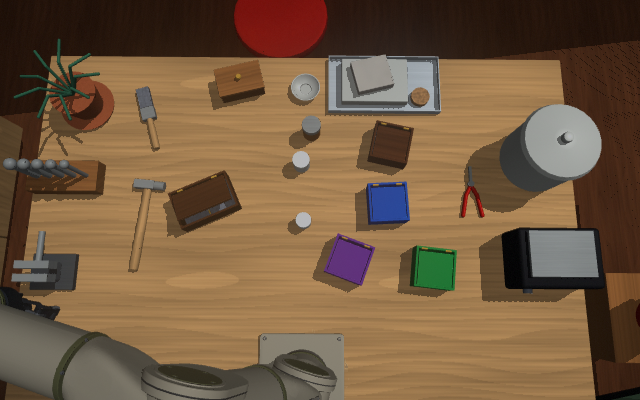

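View pics/scene0.png

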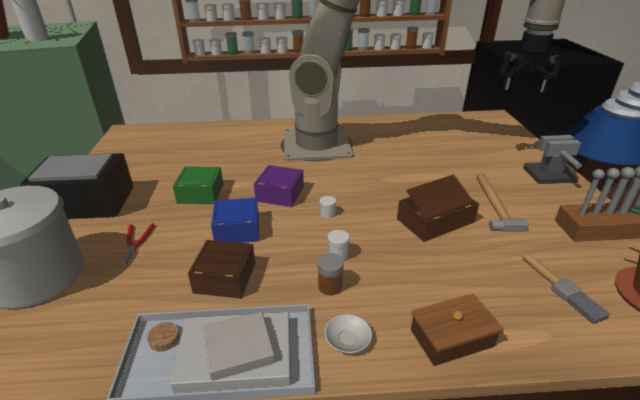

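The top view shows the open dark box at (205,201), which fits the long box. There are four square boxes: dark wood (390,144), blue (388,203), purple (349,260) and green (434,268). Only the dark one fits. The knobbed box at (239,81) is not part of the job. I'll confirm both targets in one enlarged crop.

Run:
```python
import cv2,numpy as np
im=cv2.imread("pics/top0.png")
a=cv2.resize(im[165:235,160:250],None,fx=4.4,fy=4.4,interpolation=cv2.INTER_CUBIC)
b=cv2.resize(im[110:180,345:435],None,fx=4.4,fy=4.4,interpolation=cv2.INTER_CUBIC)
c=np.hstack([a,b]); c=np.clip(c.astype(float)*1.8,0,255).astype(np.uint8)
cv2.imwrite("pics/crop1.png",c);print(c.shape)
```

```text
(308, 792, 3)
```

View pics/crop1.png

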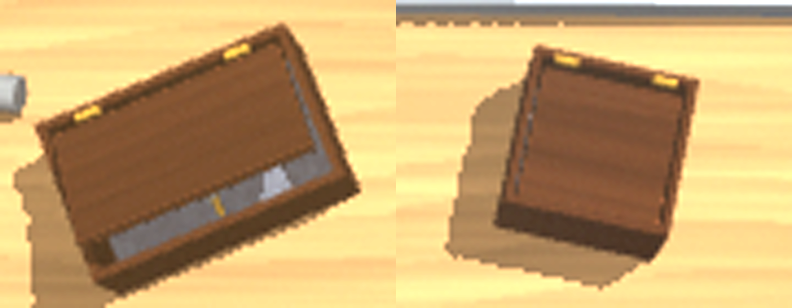

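The crop shows the long dark box (left), open, with brass barrels at crop (88,113) and (236,51). The square dark box (right) is shut, with barrels at (567,61) and (665,81). Both are the ones meant, so I'll compute their press points.

```bash
cat > h.py <<'E'
import numpy as np
from workcell import *
P=camera_params("top");K=P["mtx"];E=P["extrinsics"]
def back(u,v,z):
    R=E[:3,:3];t=E[:3,3];c=-R.T@t;d=R.T@np.linalg.solve(K,[u,v,1]);return c+d*(z-c[2])/d[2]
E
python3 - <<'E'
from h import *
np.set_printoptions(precision=4,suppress=True)
L=lambda p,z=.06:back(160+(p[0]+.5)/4.4-.5,165+(p[1]+.5)/4.4-.5,z)
S=lambda p,z=.06:back(345+(p[0]-396+.5)/4.4-.5,110+(p[1]+.5)/4.4-.5,z)
for n,f,cs,bs,w in(("long",L,[(38,126),(285,28),(354,174),(94,272)],[(88,113),(236,51)],.17),("sq",S,[(537,47),(698,80),(665,235),(498,207)],[(567,61),(665,81)],.11)):
    p=np.array([f(c) for c in cs])[:,:2];b=np.array([f(c) for c in bs])[:,:2]
    m=np.array([[-w/2,.055],[w/2,.055],[w/2,-.055],[-w/2,-.055]])  # model: (along hinge, toward hinge)
    m[:,0]*=-1 # left in image = +y
    c=p.mean(0);q=p-c
    M=m[:,::-1]  # x toward hinge, y left
    A=M.T@q;a=np.arctan2(A[0,1]-A[1,0],A[0,0]+A[1,1])
    R=np.array([[np.cos(a),-np.sin(a)],[np.sin(a),np.cos(a)]])
    print(n,"c",c,"yaw",a,"sides",[np.linalg.norm(p[i]-p[i-1]) for i in range(4)],"res",(q-M@R.T)*1000)
    bl=(b-c)@R;print("barrels local",bl)
    hx=.055-.009
    print("press shut",c+R@[hx-.068,0],"from barrels",b.mean(0)+R@[-.068,0],"open",c+R@[hx-.059,0])
E
```

```text
long c [0.4821 0.2792] yaw 0.40679640524565897 sides [np.float64(0.102721078092316), np.float64(0.1678496290992065), np.float64(0.1072088337436094), np.float64(0.17310746887168507)] res [[-2.5086  0.017 ]
 [-3.8682  1.7737]
 [ 1.5673 -3.2487]
 [ 4.8095  1.458 ]]
barrels local [[ 0.0484  0.0538]
 [ 0.05   -0.0474]]
press shut [0.4619 0.2705] from barrels [0.4636 0.2747] open [0.4702 0.2741]
sq c [ 0.6531 -0.2506] yaw -0.21124276810760517 sides [np.float64(0.11367344997376985), np.float64(0.1081906610131301), np.float64(0.10915678074714502), np.float64(0.10972605722838853)] res [[-0.0997 -2.3506]
 [ 0.8535 -0.7029]
 [ 2.1421  1.1866]
 [-2.8959  1.867 ]]
barrels local [[ 0.0501  0.0314]
 [ 0.0505 -0.0344]]
press shut [ 0.6316 -0.246 ] from barrels [ 0.6356 -0.2483] open [ 0.6404 -0.2478]
```

Emit:
{"fn": "step_arm", "kwargs": {
  "commands": [0, 0.05, -0.06, -0.01, 0, 0, 0, 0, 0.11, -0.13, -0.02, 0, 0, 0, 0, 0.17, -0.2, -0.03, 0, 0, 0, 0, 0.23, -0.27, -0.04, 0, 0, 0, 0, 0.29, -0.34, -0.05, 0, 0, 0, 0, 0.35, -0.41, -0.06, 0, 0, 0, 0, 0.4, -0.48, -0.07, 0, 0, 0, 0, 0.443, -0.535, -0.07, 0, 0, 0, 0, 0.443, -0.535, -0.07, 0, 0, 0, 0, 0.443, -0.535, -0.07, 0, 0, 0],
  "squeeze": 20
}}

```text
clock: 1.35
position: [0.4623, 0.2727, 0.1604]
ee_rot: [0.16, 0.987, 0.0, -0.0]
ft_force: [0.4, 0.7, 0.1]
grip_width: -0.001
grasp_force: 0.0
```

Run:
```python
from h import *
import cv2
o=get_obs();w=camera("wrist");t=camera("top")
a=cv2.resize(t[140:240,150:270],(480,400),interpolation=cv2.INTER_CUBIC)
c=np.hstack([cv2.resize(w,(320,200)),np.zeros((200,0,3),np.uint8)])
out=np.zeros((400,800,3),np.uint8);out[:,:480]=a;out[:200,480:]=c
cv2.imwrite("pics/near1.png",np.clip(out[:,:,::-1]*1.5,0,255).astype(np.uint8))
print(o["position"],o["ee_rot"],o["ft_force"],o["clock"],o["grip_width"])
# project press points in wrist image
p=camera_params("wrist");from scipy.spatial.transform import Rotation as Ro
T=np.eye(4);T[:3,:3]=Ro.from_quat(o["ee_rot"]).as_matrix();T[:3,3]=o["position"]
W=np.linalg.inv(T@p["tool_from_camera"])
for X in([.4702,.2741,.089],list(o["position"])):
    q=p["mtx"]@(W@[*X,1])[:3];print(q[:2]/q[2]/2+[480,0])
```

```text
[0.46230416 0.27267742 0.16037823] [ 1.59527343e-01  9.87193447e-01  3.19341796e-05 -3.52152992e-04] [0.44189162 0.73700326 0.06271264] 1.35 -0.0013895963973425383
[640.2245862  100.64826805]
[637.63201366 116.62302074]
```

View pics/near1.png

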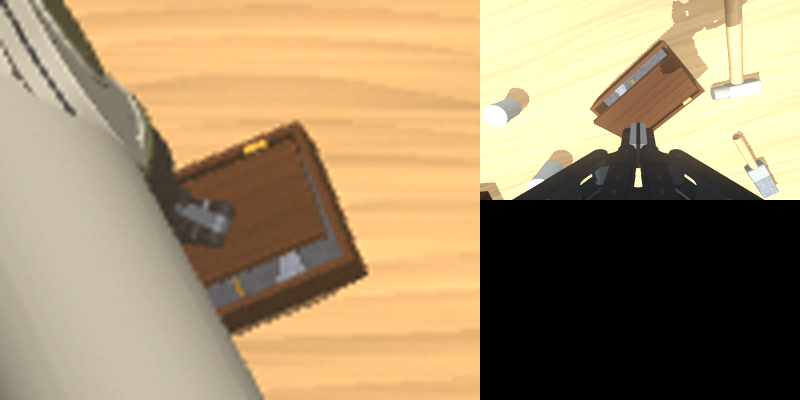

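The fingers stand over the open lid, near mid-width, and the projected press point falls on the lid. Pressing now.

Emit:
{"fn": "step_arm", "kwargs": {
  "commands": [0, 0, 0, -0.05, 0, 0, 0, 0, 0, 0, -0.09, 0, 0, 0, 0, 0, 0, -0.11, 0, 0, 0, 0, 0, 0, -0.125, 0, 0, 0, 0, 0, 0, -0.14, 0, 0, 0, 0, 0, 0, -0.15, 0, 0, 0, 0, 0, 0, -0.16, 0, 0, 0, 0, 0, 0, -0.17, 0, 0, 0, 0, 0, 0, -0.177, 0, 0, 0, 0, 0, 0, -0.177, 0, 0, 0]
}}

```text
clock: 2.7
position: [0.4628, 0.272, 0.0542]
ee_rot: [0.16, 0.987, -0.0, -0.0]
ft_force: [0.6, 0.1, 0.1]
grip_width: 0.0
grasp_force: 0.2
```

Run:
```python
from h import *
import cv2
w=camera("wrist");s=camera("scene");o=get_obs();print(o["ft_force"],o["position"])
out=np.zeros((400,800,3),np.uint8);out[:250,:400]=cv2.resize(w,(400,250));out[:,400:]=cv2.resize(s[160:260,390:490],(400,400),interpolation=cv2.INTER_CUBIC)
cv2.imwrite("pics/p2.png",np.clip(out[:,:,::-1]*1.5,0,255).astype(np.uint8))
```

```text
[-0.2073386  -0.39457632 -0.39687604] [0.46298456 0.27219283 0.05457818]
```

View pics/p2.png

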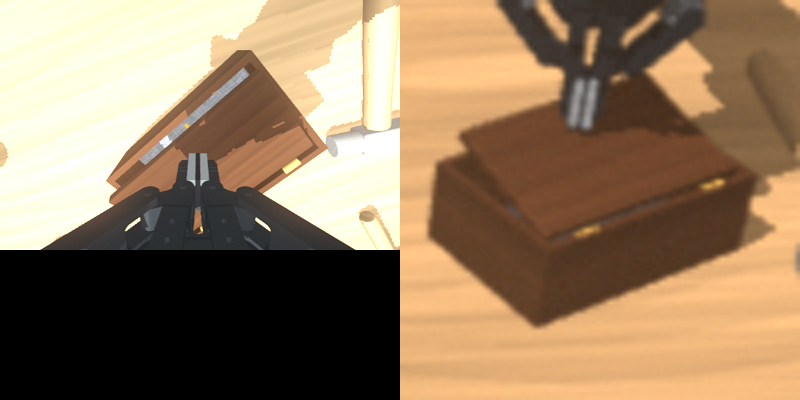

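Run:
```python
from h import *
p=camera_params("scene")
def pr(X):
    c=(p["extrinsics"]@[*X,1])[:3];q=p["mtx"]@c;q=q[:2]/q[2];return q.round(1),((q-[390,160])*4+[400,0]).round()
o=get_obs();print(o["position"]);print(pr(o["position"]))
c=np.array([.4821,.2792]);a=.4068;R=np.array([[np.cos(a),-np.sin(a)],[np.sin(a),np.cos(a)]])
# local points: rim corners and lid corners at angles
for l in([.055,.085,.06],[.055,-.085,.06],[-.055,.085,.06],[-.055,-.085,.06],[.055,.085,0]):print("rim",l,pr([*(c+R@l[:2]),l[2]]))
for th in(-.07,0,.1,.2,.3,.45):
  for y in(.078,-.078):
    d=.092;print(th,y,pr([*(c+R@[.046-d*np.cos(th),y]),.06+d*np.sin(th)])[1])
```

```text
[0.46298456 0.27219283 0.05457818]
(array([433.3, 199. ]), array([573., 156.]))
rim [0.055, 0.085, 0.06] (array([479.4, 203.1]), array([758., 172.]))
rim [0.055, -0.085, 0.06] (array([426.4, 222. ]), array([546., 248.]))
rim [-0.055, 0.085, 0.06] (array([449.3, 183.1]), array([637.,  92.]))
rim [-0.055, -0.085, 0.06] (array([398.5, 199.4]), array([434., 157.]))
rim [0.055, 0.085, 0] (array([474.7, 222. ]), array([739., 248.]))
-0.07 0.078 [637. 109.]
-0.07 -0.078 [451. 170.]
0 0.078 [638. 101.]
0 -0.078 [451. 161.]
0.1 0.078 [641.  90.]
0.1 -0.078 [453. 150.]
0.2 0.078 [645.  79.]
0.2 -0.078 [456. 139.]
0.3 0.078 [649.  69.]
0.3 -0.078 [460. 129.]
0.45 0.078 [658.  56.]
0.45 -0.078 [467. 116.]
```

The lid looks pushed only to about 0.3 rad, with the tip near z≈0.08, while the reported TCP z is 0.054. I'll check whether the picture was stale by taking a fresh one.

Run:
```python
from h import *
import cv2
s=camera("scene");w=camera("wrist");o=get_obs();print(o["clock"],o["ft_force"],o["position"],o["joint_pos"])
a=np.clip(cv2.resize(s[160:260,390:490],(400,400),interpolation=cv2.INTER_CUBIC)[:,:,::-1]*1.5,0,255).astype(np.uint8)
out=np.zeros((400,800,3),np.uint8);out[:,400:]=a
out[:250,:400]=cv2.resize(w,(400,250))[:,:,::-1]
b=cv2.imread("pics/p2.png")[:,400:];print("diff",np.abs(a.astype(int)-b).mean(), np.abs(a.astype(int)-b).max())
cv2.imwrite("pics/p3.png",out)
```

```text
2.9 [ 0.27476862  0.76353167 -0.19884502] [0.4630044  0.27221892 0.05464892] [-0.77813538  0.27450072  0.18459668  1.8722027  -0.05927606  0.99972042
  0.68169419]
diff 1.15221875 32
```

View pics/p3.png

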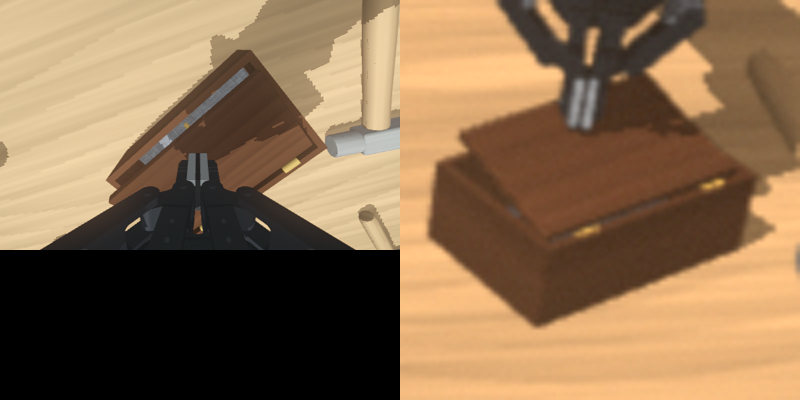

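Run:
```python
from h import *
p=camera_params("wrist");W=np.linalg.inv(p["tool_from_camera"])
for x in(-.011,0,.011):
  for z in(-.04,-.03,-.02,-.01,0,.01):
    q=p["mtx"]@(W@[x,0,z,1])[:3];print(x,z,(q[:2]/q[2]*.625).round(1))
print(p["tool_from_camera"].round(3))
p=camera_params("scene")
for z in(.054,.064,.074,.084):
    q=p["mtx"]@(p["extrinsics"]@[.463,.272,z,1])[:3];print(z,((q[:2]/q[2]-[390,160])*4+[400,0]).round())
```

```text
-0.011 -0.04 [197.  182.8]
-0.011 -0.03 [197.  175.2]
-0.011 -0.02 [197.  168.3]
-0.011 -0.01 [197.  162.2]
-0.011 0 [197.1 156.6]
-0.011 0.01 [197.1 151.6]
0 -0.04 [196.9 169.9]
0 -0.03 [197.  162.8]
0 -0.02 [197.  156.5]
0 -0.01 [197.  150.9]
0 0 [197.  145.8]
0 0.01 [197.1 141.2]
0.011 -0.04 [196.9 156.4]
0.011 -0.03 [196.9 149.9]
0.011 -0.02 [196.9 144.2]
0.011 -0.01 [197.  139.1]
0.011 0 [197.  134.5]
0.011 0.01 [197.  130.4]
[[-0.002 -0.946 -0.324  0.083]
 [ 1.    -0.002 -0.     0.001]
 [-0.    -0.324  0.946 -0.172]
 [ 0.     0.     0.     1.   ]]
0.054 [573. 157.]
0.064 [575. 144.]
0.074 [577. 131.]
0.084 [580. 118.]
```

The wrist and scene views agree: with the fingers shut, the visible tip sits about 22–26 mm behind the nominal TCP. The lid is only partly pushed, so I'll go down monotonically using force feedback until the hard stop shows.

Emit:
{"fn": "step_arm", "kwargs": {
  "commands": [0, 0, 0, -0.005, 0, 0, 0, 0, 0, 0, -0.01, 0, 0, 0, 0, 0, 0, -0.015, 0, 0, 0, 0, 0, 0, -0.02, 0, 0, 0, 0, 0, 0, -0.025, 0, 0, 0, 0, 0, 0, -0.03, 0, 0, 0, 0, 0, 0, -0.033, 0, 0, 0, 0, 0, 0, -0.033, 0, 0, 0, 0, 0, 0, -0.033, 0, 0, 0, 0, 0, 0, -0.033, 0, 0, 0]
}}

```text
clock: 4.15
position: [0.4629, 0.2722, 0.0347]
ee_rot: [0.16, 0.987, 0.0, 0.0]
ft_force: [-0.7, -0.3, 2.0]
grip_width: 0.001
grasp_force: 0.7
```

Run:
```python
from h import *
import cv2
s=camera("scene");o=get_obs();print(o["clock"],o["ft_force"],o["position"])
cv2.imwrite("pics/p4.png",np.clip(cv2.resize(s[160:260,390:490],(600,600),interpolation=cv2.INTER_CUBIC)[:,:,::-1]*1.8,0,255).astype(np.uint8))
```

```text
4.2 [-0.48943907 -0.7899967   0.83999688] [0.46291894 0.27215767 0.03472151]
```

View pics/p4.png

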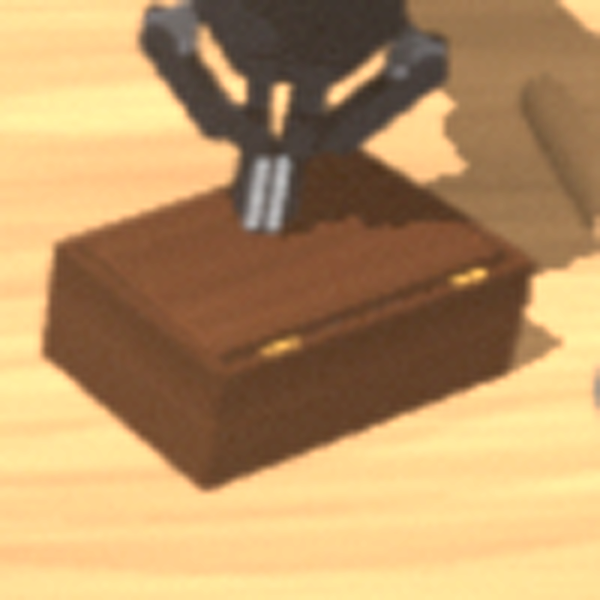

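The lid is now about flush, so the tip is at roughly 0.06 with TCP z at 0.035. It needs about 5–8 mm more.

Emit:
{"fn": "step_arm", "kwargs": {
  "commands": [0, 0, 0, -0.002, 0, 0, 0, 0, 0, 0, -0.004, 0, 0, 0, 0, 0, 0, -0.006, 0, 0, 0, 0, 0, 0, -0.008, 0, 0, 0, 0, 0, 0, -0.01, 0, 0, 0, 0, 0, 0, -0.01, 0, 0, 0, 0, 0, 0, -0.01, 0, 0, 0, 0, 0, 0, -0.01, 0, 0, 0, 0, 0, 0, -0.01, 0, 0, 0, 0, 0, 0, -0.01, 0, 0, 0]
}}

```text
clock: 5.45
position: [0.4629, 0.2721, 0.0286]
ee_rot: [0.16, 0.987, 0.0, -0.0]
ft_force: [0.0, -0.0, 2.5]
grip_width: -0.0
grasp_force: 0.8
```

Emit:
{"fn": "step_arm", "kwargs": {
  "commands": [0, 0, 0, -0.001, 0, 0, 0, 0, 0, 0, -0.002, 0, 0, 0, 0, 0, 0, -0.003, 0, 0, 0, 0, 0, 0, -0.004, 0, 0, 0, 0, 0, 0, -0.004, 0, 0, 0, 0, 0, 0, -0.004, 0, 0, 0, 0, 0, 0, -0.004, 0, 0, 0, 0, 0, 0, -0.004, 0, 0, 0, 0, 0, 0, -0.004, 0, 0, 0, 0, 0, 0, -0.004, 0, 0, 0]
}}

```text
clock: 6.7
position: [0.4629, 0.2721, 0.0262]
ee_rot: [0.16, 0.987, 0.0, -0.0]
ft_force: [-1.6, 0.3, 1.1]
grip_width: 0.0
grasp_force: 0.6
```

Emit:
{"fn": "step_arm", "kwargs": {
  "commands": [0, 0, 0, -0.001, 0, 0, 0, 0, 0, 0, -0.001, 0, 0, 0, 0, 0, 0, -0.002, 0, 0, 0, 0, 0, 0, -0.002, 0, 0, 0, 0, 0, 0, -0.003, 0, 0, 0, 0, 0, 0, -0.003, 0, 0, 0, 0, 0, 0, -0.003, 0, 0, 0, 0, 0, 0, -0.003, 0, 0, 0, 0, 0, 0, -0.003, 0, 0, 0, 0, 0, 0, -0.003, 0, 0, 0]
}}

```text
clock: 7.95
position: [0.4629, 0.2723, 0.0248]
ee_rot: [0.16, 0.987, 0.0, 0.0]
ft_force: [-1.9, -0.9, 5.6]
grip_width: -0.003
grasp_force: 2.7
```

The force rise marks the hard stop at TCP z≈0.025. Lifting off and checking.

Emit:
{"fn": "step_arm", "kwargs": {
  "commands": [0, 0, 0, 0.03, 0, 0, 0, 0, 0, 0, 0.08, 0, 0, 0, 0, 0, 0, 0.15, 0, 0, 0, 0, 0.02, -0.08, 0.2, 0, 0, 0, 0, 0.05, -0.17, 0.22, 0, 0, 0, 0, 0.08, -0.26, 0.22, 0, 0, 0, 0, 0.11, -0.35, 0.22, 0, 0, 0, 0, 0.14, -0.44, 0.22, 0, 0, 0, 0, 0.17, -0.53, 0.22, 0, 0, 0, 0, 0.2, -0.62, 0.22, 0, 0, 0]
}}

```text
clock: 9.2
position: [0.5835, -0.1015, 0.1578]
ee_rot: [0.16, 0.987, 0.0, 0.001]
ft_force: [0.5, 0.4, 0.3]
grip_width: -0.002
grasp_force: 0.0
```

Run:
```python
from h import *
import cv2
s=camera("scene");t=camera("top");o=get_obs();print(o["clock"],o["position"])
out=np.hstack([cv2.resize(s[160:260,390:490],(400,400),interpolation=cv2.INTER_CUBIC),cv2.resize(t[150:250,155:255],(400,400),interpolation=cv2.INTER_CUBIC)])
cv2.imwrite("pics/p5.png",np.clip(out[:,:,::-1]*1.8,0,255).astype(np.uint8))
```

```text
9.3 [ 0.58313335 -0.10763513  0.15771099]
```

View pics/p5.png

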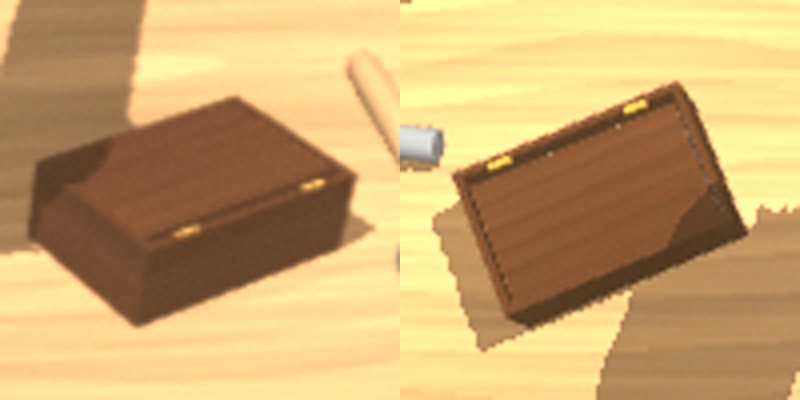

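The long lid is flush and stays shut in both views. Moving over the square box.

Emit:
{"fn": "step_arm", "kwargs": {
  "commands": [0, 0.03, -0.08, 0, 0, 0, 0, 0, 0.06, -0.16, 0, 0, 0, 0, 0, 0.084, -0.238, 0, 0, 0, 0, 0, 0.084, -0.238, 0, 0, 0, 0, 0, 0.084, -0.238, -0.03, 0, 0, 0, 0, 0.084, -0.238, -0.06, 0, 0, 0, 0, 0.084, -0.238, -0.09, 0, 0, 0, 0, 0.084, -0.238, -0.1, 0, 0, 0, 0, 0.084, -0.238, -0.1, 0, 0, 0, 0, 0.084, -0.238, -0.1, 0, 0, 0]
}}

```text
clock: 10.55
position: [0.6336, -0.2429, 0.0971]
ee_rot: [0.16, 0.987, -0.0, 0.001]
ft_force: [0.7, 0.0, -0.2]
grip_width: -0.0
grasp_force: 0.0
```

Run:
```python
from h import *
import cv2
w=camera("wrist");s=camera("scene");o=get_obs();print(o["clock"],o["position"],o["ft_force"])
out=np.zeros((400,800,3),np.uint8);out[:250,:400]=cv2.resize(w,(400,250));out[:,400:]=cv2.resize(s[205:305,175:275],(400,400),interpolation=cv2.INTER_CUBIC)
cv2.imwrite("pics/p6.png",np.clip(out[:,:,::-1]*1.4,0,255).astype(np.uint8))
p=camera_params("scene")
for X in([.6335,-.247,.06],):
    q=p["mtx"]@(p["extrinsics"]@[*X,1])[:3];print(((q[:2]/q[2]-[175,205])*4+[400,0]).round())
```

```text
10.65 [ 0.63363336 -0.2428836   0.09715449] [-0.19255508  0.16030376  0.55318608]
[601. 182.]
```

View pics/p6.png

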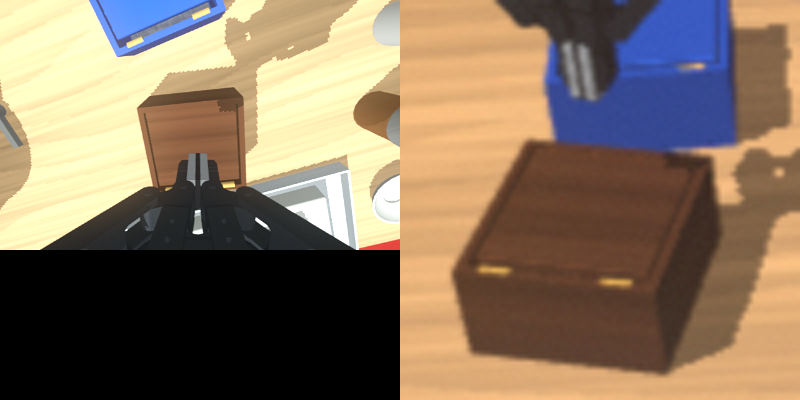

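The fingers are over the shut square lid and clear of the blue box. Pressing to the same depth.

Emit:
{"fn": "step_arm", "kwargs": {
  "commands": [0, 0, -0.007, -0.03, 0, 0, 0, 0, 0, -0.007, -0.06, 0, 0, 0, 0, 0, -0.007, -0.09, 0, 0, 0, 0, 0, -0.007, -0.1, 0, 0, 0, 0, 0, -0.007, -0.106, 0, 0, 0, 0, 0, -0.007, -0.111, 0, 0, 0, 0, 0, -0.007, -0.116, 0, 0, 0, 0, 0, -0.007, -0.119, 0, 0, 0, 0, 0, -0.007, -0.119, 0, 0, 0, 0, 0, -0.007, -0.119, 0, 0, 0]
}}

```text
clock: 11.9
position: [0.6334, -0.2469, 0.0252]
ee_rot: [0.16, 0.987, 0.0, 0.0]
ft_force: [0.9, 0.3, 1.9]
grip_width: -0.002
grasp_force: 0.5
```

Emit:
{"fn": "step_arm", "kwargs": {
  "commands": [0, 0, 0, -0.001, 0, 0, 0, 0, 0, 0, -0.001, 0, 0, 0, 0, 0, 0, -0.002, 0, 0, 0, 0, 0, 0, -0.002, 0, 0, 0, 0, 0, 0, -0.002, 0, 0, 0, 0, 0, 0, -0.002, 0, 0, 0, 0, 0, 0, -0.002, 0, 0, 0, 0, 0, 0, -0.002, 0, 0, 0, 0, 0, 0, -0.002, 0, 0, 0, 0, 0, 0, -0.002, 0, 0, 0]
}}

```text
clock: 13.15
position: [0.6335, -0.247, 0.0247]
ee_rot: [0.16, 0.987, 0.0, 0.0]
ft_force: [-2.5, 1.3, 8.2]
grip_width: 0.004
grasp_force: 4.3
```

The hard stop shows here too. Lifting straight up and away.

Emit:
{"fn": "step_arm", "kwargs": {
  "commands": [0, 0, 0, 0.04, 0, 0, 0, 0, 0, 0, 0.1, 0, 0, 0, 0, 0, 0, 0.18, 0, 0, 0, 0, 0, 0, 0.25, 0, 0, 0, 0, -0.05, 0.08, 0.28, 0, 0, 0, 0, -0.1, 0.16, 0.28, 0, 0, 0, 0, -0.15, 0.24, 0.28, 0, 0, 0, 0, -0.2, 0.32, 0.28, 0, 0, 0, 0, -0.2, 0.32, 0.28, 0, 0, 0, 0, -0.2, 0.32, 0.28, 0, 0, 0]
}}

```text
clock: 14.4
position: [0.5134, -0.0552, 0.1919]
ee_rot: [0.16, 0.987, 0.0, 0.0]
ft_force: [-0.6, -0.1, 0.3]
grip_width: -0.003
grasp_force: 0.0
```

Run:
```python
from h import *
import cv2
s=camera("scene");o=get_obs();print(o["clock"],o["position"],o["ft_force"],o["joint_velocities"].round(3) if hasattr(o["joint_velocities"],"round") else o["joint_velocities"])
out=np.hstack([cv2.resize(s[160:260,390:490],(400,400),interpolation=cv2.INTER_CUBIC),cv2.resize(s[205:305,175:275],(400,400),interpolation=cv2.INTER_CUBIC)])
cv2.imwrite("pics/p7.png",np.clip(out[:,:,::-1]*1.8,0,255).astype(np.uint8))
```

```text
14.45 [ 0.51352696 -0.05593089  0.19183904] [ 1.04702209 -0.77807696  0.32944134] [ 0.012  0.013  0.003 -0.007  0.     0.002 -0.003]
```

View pics/p7.png

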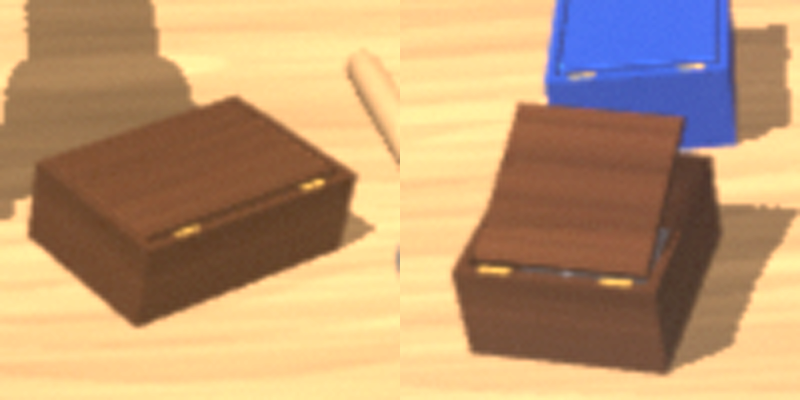

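The long box is shut flush and the square box's lid stands sprung open, with the hand clear of both. Handing in.

```bash
python3 -c "
from workcell import *
print(hand_in())"
```

```text
the job is handed in; nothing more can be done
None
```

The last camera view before hand-in showed the long box's lid shut flush, the square box's lid sprung open and the hand clear of both; I handed in at about 14.5 s and got no verdict back.

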